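Tuck the shuttle tube into the cubby and shut its door on the catch

ROBOT

A 7-joint arm with a two-finger parallel gripper is mounted at the origin on the work surface. World frame = base frame: x ahead of the robot, y to its left, z up, the work surface at z = 0. Lengths are in m, angles in rad, forces in N, time in s.
With the tool pointing down it reaches from about 0.35 to 0.9 m from the base axis. Payload 8.1 kg.
Tool frame: the origin (TCP) lies at the centre of the arm's flange, where the gripper is bolted on; the fingertips stand 173 mm ahead of it and the grasp point (between the pads) lies ctrl.pinch_z ahead of it (ctrl.pinch_z is the distance from the TCP to the grasp point, in m); z points along the fingers, y is the line along which they close (so a half turn about z gives the same grasp; the last joint's range is limited). The gripper opens to 85 mm and grips with 20 to 120 N. Pads are 22 mm wide; open, the fingers measure 114 mm over their backs; the gripper's body (76 mm by 85 mm) begins 54 mm behind the grasp point. The pads swing forward as they close: fully open they stand 13 mm farther back than shut.
Start: joints at [1.076, 0.434, 0.025, 1.573, -0.012, 1.134, -0.075], TCP at [0.239, -0.578, 0.405] pointing down, gripper open.
Joint ranges: [-2.62, 2.62], [-0.44, 2.09], [-1.27, 1.32], [0.08, 2.57], [-1.32, 4.46], [0.12, 2], [-2.74, 2.74]. Speed limits (rad/s): [2.22, 2.22, 3.01, 3.01, 3.14, 3.14, 3.14].

INTERFACE

Orientations are given as a unit quaternion [w, x, y, z].
In Python, from cell import status, eyes, ctrl gives the robot as it stands. The module is installed in compiled form; this text tells all that it offers.
- The arm moves only by the shell command python3 -m inch 'ROWS' [FORCE]. ROWS is JSON, a list of rows, each a list of 7 numbers: the shift along the tool's x, y, z in mm, then the turn, a rotation vector about the tool's x, y, z in rad, then the closure, from 0 (fully open) to 1 (shut). A call has 1 to 8 rows; each row shifts and turns the commanded pose from where the row before left it, along the tool's axes as they then stand; what a row does not reach is not made up. A row lasts 1/12 s, in which the tool goes at most 41.7 mm and 7.16 degrees, less where a joint would pass 70% of its speed; a pose out of reach is approached as far as the arm can. A call is refused whole if a number of a shift passes 41.7 or a number of a turn 0.125, either way. A call with a gripper value outside its range is refused whole. The fingers move at their own pace and stop on an object; FORCE is the grip in N (left out, the last holds). Time passes only in rows, so rows that do not move let the fingers close. It gives the time, the measured TCP pose, the force, the opening and the grip force at its end, in the units of the state.
- status.state(): the state, without advancing time (a new reading comes with each control period).
- eyes.grab_frame(name): name is "side" or "top" or "wrist"; returns (picture, depth): 420x560x3 uint8, red, green, blue; 420x560 float32, m along the optical axis (not along the pixel's ray), 0 where there is no reading.
- eyes.camera_model(name): a dict with "fov_y" (degrees; the focal length in pixels is half the picture's height over the tangent of half this angle, whatever the lens; pixels are square), "cx", "cy" (the principal point, pixels), "world_from_camera" (4x4, takes a point from camera to world coordinates); the wrist camera has in their place "T_tool_cam" (4x4, takes a point from camera to tool coordinates, whose origin is the TCP and whose axes are the flange's). Camera axes: x right, y up, looking along -z (the intrinsics and any distortion apply to the point x, -y, -z); pixel columns grow to the right and rows downward; lengths in m; the calibration is good to about 2 mm. A picture is of the moment at which its call begins: read the wrist's pose just before it. camera_model takes no time and is no camera call.
- ctrl.sign_off(): hands the job in; it is judged then, once.
The state is a dict: "time": time; "qpos": joint angles; "qd": joint speeds; "effort": joint torques, N m; "tcp_pos": TCP position; "tool_rot": TCP orientation; "force": force on the tool from outside, world axes, zero at the start; "ft_torque": the same for the moment, N m; "width": opening from 0.0 (shut) to 1.0 (fully open); "finger_force": force on a finger pad.
Only numpy, scipy, OpenCV 4.12 (cv2) and the standard library are available. Lean on these libraries where they do the work, as an engineer would, in place of code of your own. Each camera call takes 0.05 s, during which the arm holds its last target. There are 200 camera calls.

TASK

The long shuttle tube sticks out of the little wooden cubby, so first push it all the way in, with the door open. Then swing the door shut, without slamming it, until it rides over its catch and seats fully closed. Leave the grip case, the shuttlecock and the coaster where they are.

Things in the scene. Friction and masses are not known exactly. Their poses are not given: they have to be found in the camera images.
- cubby: Low fixed rubberwood cubby 182 wide (y) x 234 deep (x) x 108 mm high, walls 12 mm. Origin: centre of its lower front edge, at shelf height; x points into it, y to its left. Two lanes 74 mm wide, centres at y = +42 and -42 mm, floor at z = 12 mm, back stop at x = 222 mm, 10 mm divider between. The top board begins at x = 30 mm: the front 30 mm of the lanes is open from above.
- door (a joint): Door angle (rad): 0 fully shut, grows as it opens towards the robot, up to 2.0; it stays where it is left. Hinged on an upright axis at the cubby's left front corner. From about 0.13 rad down a steel strike on the door meets the catch; past the top of the bump at 0.05 rad the catch pulls the door to 0 and holds it. Riding over takes about 5 N near the free edge.
- door_hinge (a point): Point on the hinge axis (cubby x = 0, y = +91 mm) at the door's top, z = 108 mm. Turns with the door: when shut its axes equal the cubby's; -y runs to the free edge, -x out of the outer face. Rubberwood panel 181 wide, 104 high, 15 mm thick; inner face on the axis. Wooden knob 28 mm wide stands 23 mm out, 155 mm from the axis, z = 36 mm.
- door_push (a point): Point on the door's outer face, 145 mm from the hinge axis, 23 mm below the door's top edge (z = 85 mm); a good place to push. Same axes as door_hinge.
- catch (a point): Sprung steel catch roller, 18 mm wide, 16 mm high, on the inner side of the cubby's right wall, 14 mm behind the front edge, near the top; the point is its centre at z = 92 mm.
- long_tube: Loose shuttle tube of cardboard with white end caps, 68 mm in diameter, 200 mm long, 0.12 kg, lying along x in one of the two lanes with its front sticking out 45 to 70 mm past the cubby's front edge. Origin: centre of its back end (the end inside the cubby), on its axis, 46 mm above the shelf; x points into the cubby.
- long_tube_end (a point): Centre of the long tube's front end face (the end that sticks out), 46 mm above the shelf. Home against the back stop it lies 22 mm behind the cubby's front edge.
- short_tube: Loose shuttle tube like the long one but 125 mm long, lying in the other lane, already fully inside. Origin: centre of its back end, on its axis; x points into the cubby.
- coaster: Round bamboo coaster, 96 mm in diameter, 8 mm thick, loose on the cubby's top board. Origin: centre of its underside.
- grip_case: Hard grey plastic grip case, 170 x 70 x 50 mm (x, y, z), loose on the shelf to the right of the cubby. Origin: centre of its underside.
- shuttlecock: Shuttlecock standing on its feather skirt with the cork up, 85 mm high, 66 mm across the skirt, loose on the shelf to the left of the cubby. Origin: centre of its underside.
There are look-alikes about, which are no part of the job. Leave any blue, red or yellow look-alike of the short_tube alone.

How it is judged:
On the way:
1. the long tube is pushed in, its front end at least 4 mm behind the cubby's front edge, while the door is open (more than 0.3 rad) (x of long_tube_end in the frame of cubby above 0.004 m and value of joint door above 0.3 rad), for 0.2 s.
At the end, for the whole second after the job is handed in: The door is seated on its catch (under 0.03 rad) and at rest; the long tube lies still, its front end at least 4 mm behind the cubby's front edge; the short tube is still in the cubby; coaster, grip case and shuttlecock are within 30 mm of where they began (value of joint door below 0.03 rad and velocity of joint door between -0.05 and 0.05 rad/s and x of long_tube_end in the frame of cubby between 0.004 and 0.04 m and distance between short_tube and cubby below 0.26 m and linear speed of long_tube below 0.02 m/s and distance of each of coaster, grip_case, shuttlecock from where it was at the start of the episode below 0.03 m); the robot touches nothing.
It fails at once if the coaster is moved by more than 30 mm (distance of coaster from where it was at the start of the episode above 0.03 m).
It fails at once if the grip case is moved by more than 30 mm (distance of grip_case from where it was at the start of the episode above 0.03 m).
It fails at once if the shuttlecock is moved by more than 30 mm (distance of shuttlecock from where it was at the start of the episode above 0.03 m).
It fails at once if the door is slammed (it swings shut faster than 4 rad/s, about 0.7 m/s at its edge) (velocity of joint door below -4 rad/s).
It also fails if it takes over 56 s, if anything falls off the work surface, if the arm or the gripper's body presses on something with over 40 N, if the wrist force passes 120 N, or if a joint passes its speed limit or range.

## Working session

There is one attempt and no reset: what is moved stays moved. The work goes in short steps, Python scripts to look and compute and a shell command to move; the robot and the scene stay as the last step left them, time stands still between calls to the robot, and variables do not carry over. Pictures are saved under pics/ and viewed, at most 10 in all, crops included, and the job is handed in when it is done.

```bash
mkdir -p pics
cat > h.py <<'E'
import numpy as np, cv2
from cell import status, eyes, ctrl
from scipy.spatial.transform import Rotation as R
def grab(n, save=None):
    s=status.state(); p,d=eyes.grab_frame(n); m=eyes.camera_model(n)
    if 'T_tool_cam' in m:
        T=np.eye(4); q=s['tool_rot']; T[:3,:3]=R.from_quat([q[1],q[2],q[3],q[0]]).as_matrix(); T[:3,3]=s['tcp_pos']; T=T@m['T_tool_cam']
    else: T=np.array(m['world_from_camera'])
    f=p.shape[0]/2/np.tan(np.radians(m['fov_y'])/2)
    v,u=np.mgrid[:p.shape[0],:p.shape[1]]
    c=np.stack([(u-m['cx'])/f*d,-(v-m['cy'])/f*d,-d],-1)
    w=c@T[:3,:3].T+T[:3,3]; w[d==0]=np.nan
    if save: cv2.imwrite(save,p[:,:,::-1])
    return p,d,w,m
E
python3 - <<'E'
from h import *
s=status.state();print(s,ctrl.pinch_z)
a=[]
for n in('top','side'):
    p,d,w,m=grab(n); print({k:(np.round(v,3).tolist()) for k,v in m.items() if not isinstance(v,str)}); np.save(n+'.npy',w); cv2.imwrite(f'pics/{n}.png',p[:,:,::-1])
E
```

```text
{'time': 0.0, 'qpos': array([ 1.07641456,  0.43521538,  0.02494589,  1.57408257, -0.01162866,
        1.13396594, -0.07506296]), 'qd': array([ 1.69139317e-03,  1.82095507e-03, -1.25819553e-03, -7.41149245e-05,
       -8.43952400e-04,  8.70908843e-05, -3.34909385e-04]), 'effort': array([ 3.07528644e-04, -6.70473576e+01,  1.02530200e+00, -3.16212988e+01,
        1.54649693e-02,  1.25002657e-02, -1.27281695e-05]), 'tcp_pos': array([ 0.23855064, -0.57744225,  0.40393576]), 'tool_rot': array([-7.37041556e-04,  9.80876336e-01,  1.94630499e-01, -1.98139123e-04]), 'force': array([ 0.85479849, -0.8935031 ,  0.4241627 ]), 'ft_torque': array([-0.04474088, -0.00689444,  0.06016569]), 'finger_force': 0.0, 'width': 1.0032688700590615} 0.1547
{'fov_y': 55.031, 'cx': 277.104, 'cy': 214.704, 'world_from_camera': [[-0.017, 0.979, -0.202, 0.466], [-1.0, -0.017, 0.005, -0.003], [0.001, 0.202, 0.979, 0.926], [0.0, 0.0, 0.0, 1.0]]}
{'fov_y': 53.54, 'cx': 281.335, 'cy': 210.097, 'world_from_camera': [[0.693, 0.502, -0.518, 0.193], [-0.721, 0.484, -0.495, -0.409], [0.002, 0.717, 0.698, 0.689], [0.0, 0.0, 0.0, 1.0]]}
```

View pics/top.png

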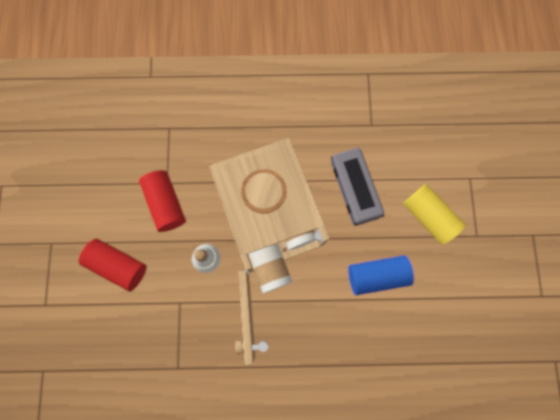

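View pics/side.png

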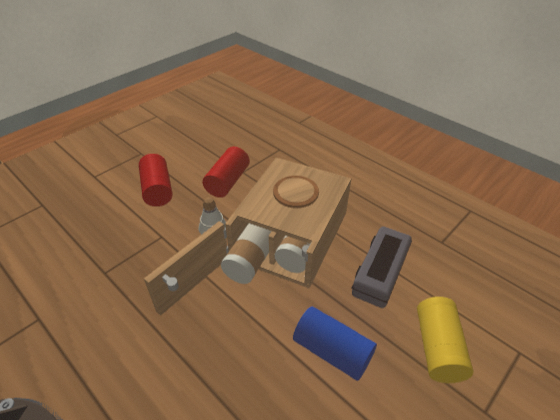

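The top view shows the cubby (210-328, 140-262) turned slightly, the long tube sticking out of the left lane (front cap at about 275,285), and the door wide open from (245,272) to (248,362). The shuttlecock is at (205,257) and the grip case at (357,187).

Run:
```python
from h import *
w=np.load('top.npy'); z=w[...,2]
print('shelf z',np.nanmedian(z))
m=((z>.098)&(z<.118)).astype(np.uint8)
n,l,st,ce=cv2.connectedComponentsWithStats(m)
for i in range(1,n):
    if st[i,4]<60: continue
    P=w[l==i][:,:2].astype(np.float32); r=cv2.minAreaRect(P); print(st[i],np.round(w[l==i].mean(0),4),np.round(r[0],4),np.round(r[1],4),r[2],'\n',np.round(cv2.boxPoints(r),4).tolist())
def reg(n,u0,u1,v0,v1,zl,zh):
    q=w[v0:v1,u0:u1].reshape(-1,3); q=q[(q[:,2]>zl)&(q[:,2]<zh)]; print(n,len(q),q.min(0).round(3),q.max(0).round(3),np.median(q,0).round(3))
reg('tubetop',250,295,262,295,.06,.09)
reg('shuttle',188,222,242,275,.03,.1)
reg('case',328,388,145,228,.03,.07)
for v in range(244,294,4): print(v,[tuple(w[v,u].round(3)) for u in (262,270,278)])
```

```text
shelf z 1.815364917373552e-05
[ 210  138  120  132 8225] [0.6714 0.0146 0.1094] [0.6646 0.0116] [0.2354 0.1823] 19.4488582611084 
 [[0.5231999754905701, 0.058400001376867294], [0.583899974822998, -0.11349999904632568], [0.805899977684021, -0.035100001841783524], [0.745199978351593, 0.13680000603199005]]
[239 271  17  94 747] [0.4285 0.0583 0.1077] [0.4312 0.0559] [0.1798 0.0215] 4.194716453552246 
 [[0.3407000005245209, 0.05999999865889549], [0.3422999978065491, 0.038600001484155655], [0.5216000080108643, 0.05180000141263008], [0.5199999809265137, 0.07320000231266022]]
[257 342  11   9  70] [0.374  0.0259 0.1003] [0.3744 0.0258] [0.0179 0.0168] 44.21871566772461 
 [[0.362199991941452, 0.025599999353289604], [0.37389999628067017, 0.01360000018030405], [0.38670000433921814, 0.026100000366568565], [0.375, 0.038100000470876694]]
tubetop 788 [ 0.48  -0.034  0.06 ] [0.542 0.052 0.084] [0.515 0.006 0.076]
shuttle 363 [0.533 0.132 0.03 ] [0.582 0.179 0.088] [0.555 0.15  0.053]
case 2362 [ 0.626 -0.249  0.03 ] [ 0.803 -0.135  0.056] [ 0.71  -0.189  0.05 ]
244 [(np.float64(0.574), np.float64(0
[... 1629 characters left out ...]
float64(0.027), np.float64(0.069)), (np.float64(0.502), np.float64(0.01), np.float64(0.081)), (np.float64(0.502), np.float64(-0.006), np.float64(0.077))]
284 [(np.float64(0.495), np.float64(0.027), np.float64(0.062)), (np.float64(0.494), np.float64(0.01), np.float64(0.078)), (np.float64(0.494), np.float64(-0.006), np.float64(0.082))]
288 [(np.float64(0.487), np.float64(0.028), np.float64(0.056)), (np.float64(0.486), np.float64(0.01), np.float64(0.077)), (np.float64(0.488), np.float64(-0.006), np.float64(0.003))]
292 [(np.float64(0.479), np.float64(0.03), np.float64(-0.001)), (np.float64(0.479), np.float64(0.012), np.float64(0.004)), (np.float64(0.479), np.float64(-0.006), np.float64(0.001))]
```

```bash
python3 -m inch '[[0,0,0,0,0,0.052,1],[19,-23,0,0,0,0,1],[19,-23,0,0,0,0,1],[19,-23,0,0,0,0,1],[19,-23,0,0,0,0,1],[19,-23,0,0,0,0,1],[19,-23,0,0,0,0,1],[19,-23,0,0,0,0,1]]' && python3 -m inch '[[19,-23,0,0,0,0,1],[19,-23,0,0,0,0,1],[19,-23,0,0,0,0,1],[19,-23,0,0,0,0,1],[19,-23,0,0,0,0,1],[19,-23,0,0,0,0,1],[19,-23,0,0,0,0,1],[19,-23,0,0,0,0,1]]'
```

```text
time: 0.77
tcp_pos: [0.3105, -0.38, 0.4044]
tool_rot: [-0.0, 0.986, 0.169, -0.0]
force: [0.2, 0.2, 0.1]
width: 0.001
finger_force: 0.0
time: 1.43
tcp_pos: [0.3924, -0.156, 0.4046]
tool_rot: [0.0, 0.986, 0.169, -0.0]
force: [0.3, -0.6, 0.4]
width: -0.004
finger_force: 0.0
```

```bash
python3 -m inch '[[20,-22,0,0,0,0,1],[20,-22,0,0,0,0,1],[20,-22,0,0,0,0,1],[20,-22,0,0,0,0,1],[20,-19,0,0,0,0,1],[0,0,30,0,0,0,1],[0,0,30,0,0,0,1],[0,0,0,0,0,0,1]]'
python3 - <<'E'
from h import *
print(status.state()['tcp_pos'])
a=grab('wrist')[0];b=grab('top')[0]; cv2.imwrite('pics/p1.png',cv2.resize(np.hstack([a,b]),(800,300))[:,:,::-1])
E
```

```text
time: 2.1
tcp_pos: [0.4492, -0.023, 0.3404]
tool_rot: [-0.001, 0.985, 0.17, -0.004]
force: [-1.0, 0.5, -1.0]
width: 0.003
finger_force: 0.0
[ 0.44917491 -0.022986    0.34042358]
```

View pics/p1.png

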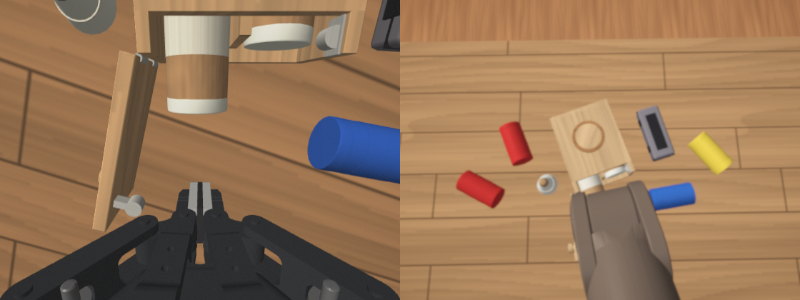

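The wrist view shows the closed fingers (200,200) in line with the long tube's end cap (197,110), and the door to the left with the strike facing inwards at (130,205). Now I go down.

```bash
python3 -m inch '[[0,-3,29,0,0,0,1],[0,0,29,0,0,0,1],[0,0,29,0,0,0,1],[0,0,29,0,0,0,1],[0,0,0,0,0,0,1]]' && python3 -m inch '[[12,0,0,0,0,0,1],[12,0,0,0,0,0,1],[12,0,0,0,0,0,1],[12,0,0,0,0,0,1],[12,0,0,0,0,0,1],[12,0,0,0,0,0,1],[0,0,0,0,0,0,1]]'
```

```text
time: 2.62
tcp_pos: [0.4493, -0.021, 0.2265]
tool_rot: [-0.0, 0.986, 0.169, -0.002]
force: [-0.9, 0.2, 0.6]
width: 0.003
finger_force: 0.0
time: 3.2
tcp_pos: [0.5208, 0.0042, 0.2318]
tool_rot: [0.0, 0.986, 0.169, 0.003]
force: [0.9, 1.1, 0.9]
width: 0.003
finger_force: 0.0
```

```bash
python3 -m inch '[[8,0,2,0,0,0,1],[8,0,2,0,0,0,1],[6,0,0,0,0,0,1],[0,0,0,0,0,0,1]]'
python3 - <<'E'
from h import *
print(status.state()['tcp_pos'],status.state()['force'])
a=grab('wrist')[0];b=grab('side')[0]; cv2.imwrite('pics/p2.png',cv2.resize(np.hstack([a,b]),(800,300))[:,:,::-1])
E
```

```text
time: 3.53
tcp_pos: [0.5398, 0.0113, 0.2251]
tool_rot: [-0.0, 0.986, 0.169, 0.001]
force: [0.1, -0.1, 1.3]
width: 0.0
finger_force: 0.0
[0.53976424 0.01134474 0.22506487] [ 0.14600946 -0.06486411  1.25139   ]
```

View pics/p2.png

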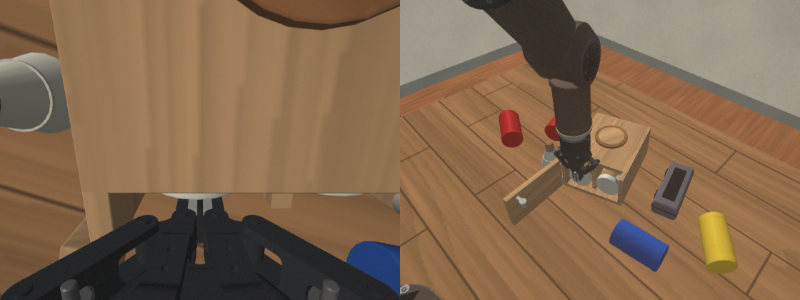

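The tube is in the lane, with only its white cap rim showing at (195,195) in front of the fingers. I give it a little more push, then retreat and lift.

```bash
python3 -m inch '[[5,0,0,0,0,0,1],[3,0,0,0,0,0,1],[0,0,0,0,0,0,1],[0,0,0,0,0,0,1]]' && python3 -m inch '[[-20,0,0,0,0,0,1],[-20,0,0,0,0,0,1],[-20,0,-20,0,0,0,1],[0,0,-40,0,0,0,1],[0,0,-40,0,0,0,1],[0,0,0,0,0,0,1]]'
python3 - <<'E'
from h import *
print(status.state()['tcp_pos'],status.state()['force'])
p,d,w,m=grab('wrist','pics/p3.png')
c,s=np.cos(np.radians(19.45)),np.sin(np.radians(19.45)); O=np.array([.5535,-.0275])
L=(w[...,:2]-O)@np.array([[c,-s],[s,c]]); x,y,z=L[...,0],L[...,1],w[...,2]
k=(abs(y-.042)<.012)&(z>.03)&(z<.079)&(x>-.07)&(x<.028); print(k.sum(), np.percentile(x[k],[2,10,50,90]) if k.any() else '')
k=(z>.10)&(z<.118)&(abs(y-.042)<.03)&(x>0); print('board front',np.percentile(x[k],2))
k=(z>.098)&(z<.113)&(x<-.02)&(x>-.2)&(y>.05); q=w[k][:,:2].astype(np.float32); print('door',cv2.boxPoints(cv2.minAreaRect(q)).round(4).tolist() if len(q) else '')
E
```

```text
time: 3.97
tcp_pos: [0.5466, 0.0137, 0.2248]
tool_rot: [-0.0, 0.986, 0.169, 0.0]
force: [-1.0, -1.7, 0.7]
width: -0.001
finger_force: 0.0
time: 4.47
tcp_pos: [0.4913, -0.0058, 0.3313]
tool_rot: [0.001, 0.986, 0.169, 0.005]
force: [2.1, 1.0, -0.0]
width: 0.001
finger_force: 0.0
[ 0.49133215 -0.00579736  0.33125121] [ 2.12339354  0.98240001 -0.01133316]
162 [0.01800878 0.01804735 0.02266701 0.02722422]
board front 0.03068136639500348
door [[0.359499990940094, 0.05689999833703041], [0.36719998717308044, 0.025299999862909317], [0.5019000172615051, 0.05820000171661377], [0.49410000443458557, 0.08990000188350677]]
```

View pics/p3.png

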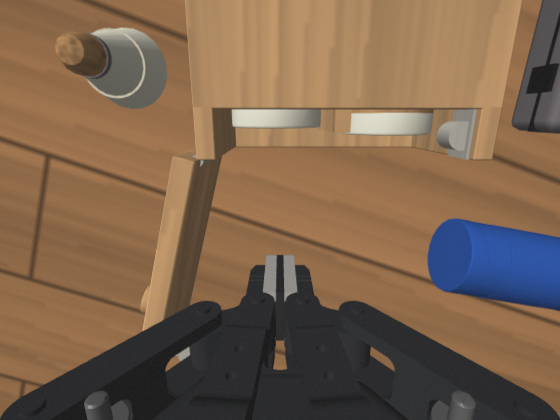

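The long tube's front end is about 18 mm behind the front edge (white rim at 275,118), and the door is untouched. Next I work out the door sweep in tool axes.

```bash
cat > arc.py <<'E'
from h import *
s=status.state(); q=s['tool_rot']; M=R.from_quat([q[1],q[2],q[3],q[0]]).as_matrix()
tx,ty=M[:2,0],M[:2,1]; H=np.array([.523,.058]); p=s['tcp_pos']
def pos(a,gap=0):
    f=np.radians(289.45)-a; d=np.array([np.cos(f),np.sin(f)]); n=np.array([d[1],-d[0]])
    return H+.145*d+(.015+gap+.011*abs(n@tx)+.0145*abs(n@ty))*n
E
python3 - <<'E'
from arc import *
P=p[:2]
T=pos(1.836,.02); v=T-P; print('approach',T.round(3),(1e3*np.array([v@tx,v@ty])).round(1))
prev=T
for a in np.arange(1.836,-.01,-.102):
    t=pos(a); v=t-prev; prev=t; print(round(a,2),t.round(3),(1e3*np.array([v@tx,v@ty])).round(1))
E
```

```text
approach [0.375 0.099] [ -74.6 -137.8]
1.84 [0.376 0.079] [-5.2 19.3]
1.73 [0.375 0.063] [-6.4 14.5]
1.63 [0.375 0.047] [-4.9 15.3]
1.53 [0.377 0.032] [-3.2 15. ]
1.43 [0.38  0.018] [-1.8 14. ]
1.33 [0.385 0.004] [-0.4 14.3]
1.22 [ 0.39  -0.009] [ 1.  14.5]
1.12 [ 0.397 -0.022] [ 2.5 14.5]
1.02 [ 0.406 -0.034] [ 4.  14.3]
0.92 [ 0.416 -0.045] [ 5.5 14. ]
0.82 [ 0.427 -0.056] [ 7.1 13.5]
0.71 [ 0.439 -0.065] [ 8.5 12.9]
0.61 [ 0.453 -0.073] [10. 12.]
0.51 [ 0.467 -0.08 ] [11.3 11. ]
0.41 [ 0.482 -0.085] [12.6  9.8]
0.31 [ 0.498 -0.088] [13.7  8.4]
0.2 [ 0.514 -0.09 ] [14.7  6.9]
0.1 [ 0.53  -0.089] [15.4  5.3]
-0.0 [ 0.547 -0.087] [16.   3.5]
```

```bash
python3 -m inch '[[-15,-28,0,0,0,0,1],[-15,-28,0,0,0,0,1],[-15,-28,0,0,0,0,1],[-15,-28,0,0,0,0,1],[-15,-26,0,0,0,0,1],[0,0,0,0,0,0,1],[0,0,0,0,0,0,1]]'
python3 - <<'E'
from arc import *
T=pos(1.836,.02); v=T-p[:2]; print(p,(1e3*np.array([v@tx,v@ty])).round(1))
grab('wrist','pics/p4.png')
E
```

```text
time: 5.1
tcp_pos: [0.3718, 0.0995, 0.3243]
tool_rot: [0.0, 0.985, 0.171, -0.0]
force: [0.9, -0.2, 0.7]
width: -0.001
finger_force: 0.0
[0.37181051 0.09947034 0.32433301] [2.4 1.4]
```

View pics/p4.png

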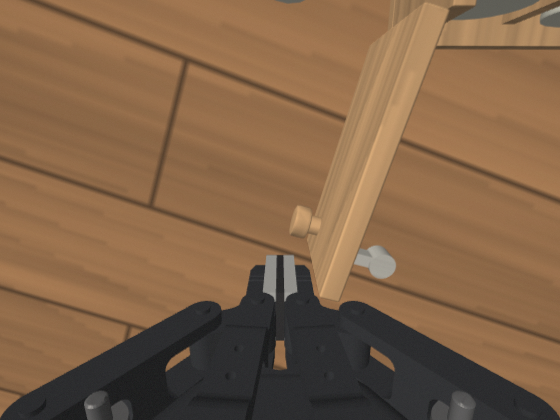

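The fingers (280,275) are just left of the door's outer face, and the knob (300,220) is low, below the planned fingertip height. Now I go down and sweep.

```bash
python3 -m inch '[[0,0,30,0,0,0,1],[0,0,30,0,0,0,1],[0,0,28,0,0,0,1],[0,0,0,0,0,0,1]]' && python3 -m inch '[[-5,10,0,0,0,0,1],[0,10,0,0,0,0,1],[-5,14,0,0,0,0,1],[-4,14,0,0,0,0,1],[-3,14,0,0,0,0,1],[-2,14,0,0,0,0,1],[0,14,0,0,0,0,1],[0,0,0,0,0,0,1]]'
python3 - <<'E'
from arc import *
w=grab('side')[2]
print(p)
z=w[...,2]; D=w[...,:2]-H; r=np.hypot(D[...,0],D[...,1]); k=(z>.098)&(z<.108)&(r<.18)&(r>.06)&(((w[...,:2]-np.array([.5535,-.0275]))@np.array([.943,.333]))<-.01)
print(k.sum(), 'phi',np.percentile(np.arctan2(D[k][:,1],D[k][:,0]),[5,50,95]))
print([ (round(a,2),(1e3*(pos(a)-p[:2])@np.c_[tx,ty]).round(1)) for a in (1.53,1.43,1.33,1.22)])
E
```

```text
time: 5.48
tcp_pos: [0.3723, 0.0974, 0.233]
tool_rot: [0.0, 0.986, 0.168, -0.003]
force: [-0.2, 0.6, 0.5]
width: -0.002
finger_force: 0.0
time: 6.15
tcp_pos: [0.3867, 0.0052, 0.2379]
tool_rot: [0.0, 0.986, 0.167, 0.001]
force: [-0.1, -1.1, 0.0]
width: -0.002
finger_force: 0.0
[0.38667773 0.00519612 0.23786182]
429 phi [-2.72217453 -2.51404748 -2.31424346]
[(1.53, array([ -0.1, -28.4])), (1.43, array([ -1.8, -14.7])), (1.33, array([-2.3, -0.6])), (1.22, array([-1.1, 15. ]))]
```

```bash
python3 -m inch '[[0,14,1,0,0,0,1],[2,14,1,0,0,0,1],[4,14,1,0,0,0,1],[5,14,0,0,0,0,1],[7,13,0,0,0,0,1],[8,13,0,0,0,0,1],[10,12,0,0,0,0,1],[0,0,0,0,0,0,1]]'
python3 - <<'E'
from arc import *
print(p)
print([ (round(a,2),(1e3*(pos(a)-p[:2])@np.c_[tx,ty]).round(1)) for a in (.71,.61,.51)])
a=grab('wrist')[0];b=grab('side')[0]; cv2.imwrite('pics/p5.png',cv2.resize(np.hstack([a,b]),(800,300))[:,:,::-1])
E
```

```text
time: 6.87
tcp_pos: [0.4544, -0.0698, 0.2362]
tool_rot: [0.001, 0.986, 0.168, 0.004]
force: [-0.0, -3.0, 23.7]
width: -0.004
finger_force: 0.0
[ 0.45439998 -0.06978579  0.23620414]
[(0.71, array([-12.2,  -9. ])), (0.61, array([-2.3,  2.7])), (0.51, array([ 8.8, 13.4]))]
```

View pics/p5.png

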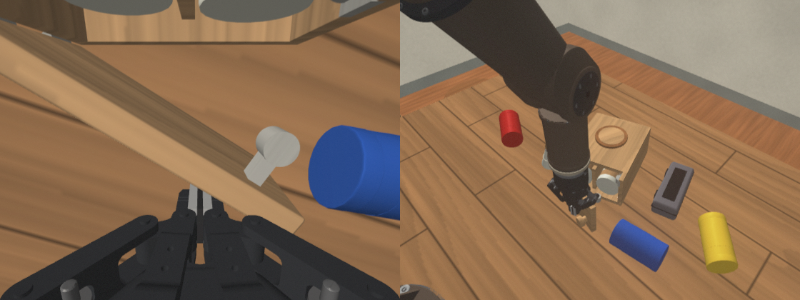

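The fingers (200,205) are pushing on the outer face, with the door about 0.6 rad open and the strike (275,145) clear of the blue tube. There is a 24 N upward force, so something is touching vertically. I raise the tool a little and check.

```bash
python3 -m inch '[[-2,-2,-5,0,0,0,1],[0,0,-5,0,0,0,1],[0,0,0,0,0,0,1]]'
python3 - <<'E'
from arc import *
print(p,status.state()['ft_torque'],status.state()['force'])
pp,d,w,m=grab('wrist')
D=w[...,:2]-H; z=w[...,2]; k=(z>.07)&(z<.125)&(np.hypot(D[...,0],D[...,1])<.2)
q=w[k]
h=np.histogram(q[:,2],bins=np.arange(.07,.126,.005)); print(h)
k=k&(z>.1)&(z<.112)&(w[...,0]<.5); q=w[k][:,:2].astype(np.float32);print(cv2.boxPoints(cv2.minAreaRect(q)).round(3).tolist())
E
```

```text
time: 7.22
tcp_pos: [0.4477, -0.0673, 0.2446]
tool_rot: [0.0, 0.986, 0.169, 0.0]
force: [0.0, 0.9, -0.0]
width: -0.001
finger_force: 0.0
[ 0.44768296 -0.0673452   0.2446482 ] [-0.04323462 -0.02920442 -0.04300337] [ 0.02303928  0.87959381 -0.03010809]
(array([ 1093,  1270,  1476,  1891,  1726,  3023,  2841, 21748,   395,
        1435,  2072]), array([0.07 , 0.075, 0.08 , 0.085, 0.09 , 0.095, 0.1  , 0.105, 0.11 ,
       0.115, 0.12 , 0.125]))
[[0.43700000643730164, 0.029999999329447746], [0.43700000643730164, -0.11599999666213989], [0.5, -0.11599999666213989], [0.5, 0.029999999329447746]]
```

```bash
python3 -m inch '[[9,10,0,0,0,0,1],[10,10,0,0,0,0,1],[12,10,0,0,0,0,1],[0,0,0,0,0,0,1]]'
python3 - <<'E'
from arc import *
print(p)
print([ (round(a,2),(1e3*(pos(a)-p[:2])@np.c_[tx,ty]).round(1)) for a in (.5,.4,.3,.2,.1,0)])
E
```

```text
time: 7.6
tcp_pos: [0.4888, -0.0864, 0.2436]
tool_rot: [0.0, 0.986, 0.169, 0.001]
force: [0.8, -0.7, -0.3]
width: -0.002
finger_force: 0.0
[ 0.48880332 -0.08636957  0.24358643]
[(0.5, array([-16.9, -12.6])), (0.4, array([-4.5, -3.2])), (0.3, array([9., 5.])), (0.2, array([23.4, 11.7])), (0.1, array([38.6, 16.8])), (0, array([54.3, 20.2]))]
```

```bash
python3 -m inch '[[10,5,0,0,0,0,1],[10,5,0,0,0,0,1],[8,4,0,0,0,0,1],[6,2,0,0,0,0,1],[0,0,0,0,0,0,1]]'; python3 -m inch '[[5,1,0,0,0,0,1],[5,1,0,0,0,0,1],[5,1,0,0,0,0,1],[4,0,0,0,0,0,1],[0,0,0,0,0,0,1]]'
python3 - <<'E'
from arc import *
print(p)
print([ (round(a,2),(1e3*(pos(a)-p[:2])@np.c_[tx,ty]).round(1)) for a in (.1,0)])
grab('wrist','pics/p6.png')
E
```

```text
time: 8.02
tcp_pos: [0.5252, -0.0893, 0.2436]
tool_rot: [-0.0, 0.986, 0.169, 0.0]
force: [-0.2, 0.1, -0.7]
width: 0.0
finger_force: 0.0
time: 8.43
tcp_pos: [0.5442, -0.0856, 0.2439]
tool_rot: [0.0, 0.986, 0.169, 0.001]
force: [0.8, 1.0, -0.1]
width: 0.001
finger_force: 0.0
[ 0.54422154 -0.08560707  0.24394492]
[(0.1, array([-13.9,  -0.9])), (0, array([1.8, 2.5]))]
```

View pics/p6.png

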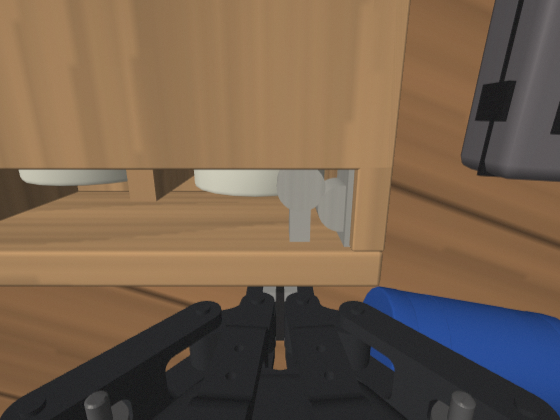

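The door lies parallel to the cubby front (top edge at rows 250-285), with its strike (300,190) past the roller (335,205). I press slightly, back off and measure.

```bash
python3 -m inch '[[3,0,0,0,0,0,1],[3,0,0,0,0,0,1],[0,0,0,0,0,0,1],[0,0,0,0,0,0,1]]'; python3 -m inch '[[-10,0,0,0,0,0,1],[-20,0,0,0,0,0,1],[-20,0,0,0,0,0,1],[-15,0,-30,0,0,0,1],[0,0,-40,0,0,0,1],[0,0,-20,0,0,0,1],[0,0,0,0,0,0,1],[0,0,0,0,0,0,1]]'
cat > chk.py <<'E'
from arc import *
p_,d,w,m=grab('wrist','pics/p7.png')
c,s_=np.cos(np.radians(19.45)),np.sin(np.radians(19.45)); O=np.array([.5535,-.0275])
L=(w[...,:2]-O)@np.array([[c,-s_],[s_,c]]); x,y,z=L[...,0],L[...,1],w[...,2]
k=(z>.097)&(z<.113)&(x<.03)&(x>-.06)&(abs(y)<.1)
ys=np.arange(-.08,.081,.01); f=[x[k&(abs(y-a)<.005)].min() if (k&(abs(y-a)<.005)).sum()>3 else np.nan for a in ys]
print(p,np.round(f,4)); g=~np.isnan(f); print('door angle ~',np.polyfit(ys[g],np.array(f)[g],1))
k=(abs(y-.042)<.012)&(z>.03)&(z<.079)&(x>0)&(x<.029); print('tube',k.sum(),np.percentile(x[k],[2,10,50]) if k.any() else '')
E
python3 chk.py
```

```text
time: 8.82
tcp_pos: [0.547, -0.0849, 0.2433]
tool_rot: [0.0, 0.986, 0.169, -0.003]
force: [-10.4, -2.5, 6.5]
width: -0.001
finger_force: 4.9
time: 9.48
tcp_pos: [0.4878, -0.1059, 0.3351]
tool_rot: [0.001, 0.986, 0.169, 0.002]
force: [-0.5, 0.4, -0.8]
width: 0.001
finger_force: 0.0
[ 0.48775668 -0.10590124  0.33505926] [-0.0148 -0.0148 -0.0148 -0.0148 -0.0148 -0.0148 -0.0147 -0.0147 -0.0147
 -0.0147 -0.0147 -0.0147 -0.0147 -0.0147 -0.0147 -0.0147 -0.0147]
door angle ~ [ 0.00055699 -0.01473772]
tube 490 [0.01778917 0.01788236 0.01804995]
```

View pics/p7.png

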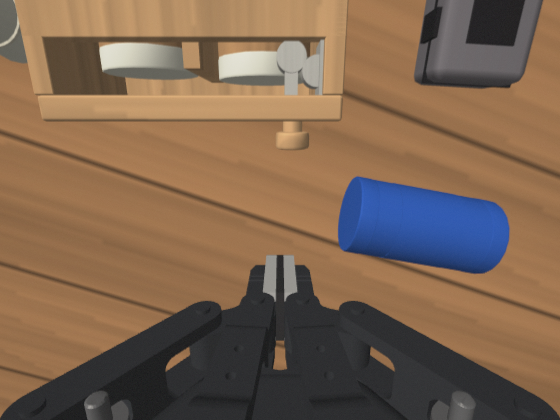

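The door is flush with the front (outer face at -14.8 mm, angle about 0.001 rad). The tube is home at 18 mm, and the arm is clear of everything.

```bash
python3 -m inch '[[0,0,0,0,0,0,1],[0,0,0,0,0,0,1]]'; python3 -c "from cell import ctrl; print(ctrl.sign_off())"
```

```text
time: 9.7
tcp_pos: [0.4872, -0.1057, 0.3326]
tool_rot: [-0.0, 0.986, 0.169, -0.001]
force: [0.1, -0.4, -1.0]
width: -0.001
finger_force: 0.0
the job is handed in; nothing more can be done
None
```

The job is handed in: the long tube is pushed in with its front end about 18 mm behind the front edge, the door is shut at about 0.001 rad, and the arm never went near the coaster, grip case or shuttlecock; sign-off returned no verdict.

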